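# Hang the red tool tray on the slotted rack

### The job

Hang the red tool tray on the yellow slotted rack: lift it by its upright plate, put its two steel hooks through the two slots from the front, then push it straight down until both hooks are locked fully home, and let go so it hangs level. Leave the blue tray, which has no hooks, where it stands.

Things in the scene. Friction and masses are not known exactly. Their poses are not given: they have to be found in the camera images.
- red_tray_mid (a point): Centre of the loose red tray (0.3-0.55 kg), 75 mm above its underside; 90 (x) by 130 (y) by 150 mm tall. x points to its back (hook side, roughly away from the robot), z up. Lift it by the upright plate in its middle: 10 mm thick in x, 50 wide in y, top edge 75 mm above this point. Tops of the front and side walls 50 mm below this point, of the back wall 17 mm below.
- red_tray_hooks (a point): Point midway between the red tray's two steel hooks, on the back wall's outer face at the stubs' underside: 45 mm in x and -35 mm in z from its centre; axes as the tray. Hooks at y = -40 and +40 mm, 12 wide: a stub 10 mm high, then a lip slanting down and out, reaching x = 69 of the tray (24 past the wall) and 23 mm below this point. Gap wall to lip: 9 mm at the stub, 18 at the foot.
- rack_slots (a point): Fixed yellow rack: two upright plates, 6 mm thick, 133 tall, at y = -40 and +40, base behind. Point: midway between, on the front face, level with the slots' lower edge, 65 mm above bench. x to the rear (roughly away from the robot), z up. Slots 34 wide, 56 high, right through. Enter along +x, hooks point 25-44 mm above this one, till the wall meets the plates; push down till the points meet (home).
- blue_tray_mid (a point): Centre of the loose blue tray, the same shape, size and axes as the red one but without hooks; to be left alone. The two trays stand on opposite sides, either way round.
Mind the look-alikes: they are no part of the job. Of the things that look like the part that bears red_tray_mid, the middle-sized one is meant. There is more than one size of the part that bears rack_slots; the job needs the larger.

How it is judged:
By the outcome, as a careful person would: the job done as asked, in the order asked, and still so for the second after the job is handed in, with the robot touching nothing.
It also fails if it takes over 40 s, if anything falls off the work surface, if the arm or the gripper's body presses on something with over 40 N, if the wrist force passes 120 N, or if a joint passes its speed limit or range.

### The arm

A 6-joint arm with a two-finger parallel gripper is mounted at the origin on the work surface. World frame = base frame: x ahead of the robot, y to its left, z up, the work surface at z = 0. Lengths are in mm, angles in rad, forces in N, time in s.
With the tool pointing down it reaches from about 350 to 975 mm from the base axis. Payload 7.1 kg.
Tool frame: the origin (TCP) lies at the very end of the fingers, on their centre line; the grasp point (between the pads) lies 19 mm behind it (ctrl.tcp_to_grasp is the distance from the TCP to the grasp point, in mm); z points along the fingers, x is the direction in which the jaws open and shut, and the axes are right-handed (so a half turn about z gives the same grasp; the last joint's range is limited). The gripper opens to 88 mm and grips with 3 to 60 N. Pads are 20 mm wide; open, the fingers measure 115 mm over their backs; the gripper's body (75 mm by 178 mm) begins 61 mm behind the grasp point.
Start: joints at [-1.29, 0.423, 1.63, -0, 1.089, -0.019], TCP at [184.599, -597.1, 222.675] pointing down, gripper open.
Joint ranges: [-3, 3], [-0.9, 2.11], [0.09, 2.58], [-1.31, 4.45], [0.11, 2.69], [-2.54, 2.54]. Speed limits (rad/s): [2.39, 2.39, 3.01, 3.14, 3.14, 3.14].

### API

Orientations are given as a rotation vector (axis times angle).
In Python, from workcell import get_obs, viewer, ctrl, masks_of gives the robot as it stands. The module is installed in compiled form; this text tells all that it offers.
- The arm moves only by the shell command python3 -m inch 'ROWS'. ROWS is JSON, a list of rows, each an object of numbers: "tx", "ty", "tz": the shift along the tool's x, y, z in cm; "ax", "ay", "az": the turn, a rotation vector about the tool's x, y, z in degrees; "jaw": the opening, from 0 (shut) to 1 (fully open). In form: [{"tx": .., "ty": .., "tz": .., "ax": .., "ay": .., "az": .., "jaw": ..}, ...]. A call has 1 to 12 rows; each row shifts and turns the commanded pose from where the row before left it, along the tool's axes as they then stand; what a row does not reach is not made up. A row lasts 1/8 s, in which the tool goes at most 62.5 mm and 10.7 degrees, less where a joint would pass 70% of its speed; a pose out of reach is approached as far as the arm can. A call is refused whole if a number of a shift passes 6.25 or a number of a turn 10.7, either way. A call with a gripper value outside its range is refused whole. The fingers move at their own pace and stop on an object; the grip force is fixed at half the most. Time passes only in rows, so rows that do not move let the fingers close. It gives the time, the measured TCP pose, the force and the opening at its end, in the units of the state.
- get_obs(): the state, without advancing time (a new reading comes with each control period).
- viewer.get_image(name): name is "side" or "top" or "wrist"; returns (picture, depth): 480x640x3 uint8, red, green, blue; 480x640 float32, mm along the optical axis (not along the pixel's ray), 0 where there is no reading.
- viewer.get_calibration(name): a dict with "fx", "fy", "cx", "cy" (pixels), "distortion" ([k1, k2, p1, p2, k3] as OpenCV has them; the pictures are not rectified), "rvec" (rotation vector, rad) and "tvec" (3), from world to camera coordinates, as OpenCV has them. Camera axes: x right, y down, z forward; pixel columns grow to the right and rows downward; lengths in mm; the calibration is good to about 2 mm. A picture is of the moment at which its call begins: read the wrist's pose just before it. get_calibration takes no time and is no camera call; for the wrist camera it gives the pose at the moment of the call.
- ctrl.close_job(): hands the job in, once; it reports no verdict.
Trained networks look in the newest picture that a camera, given by its name, has taken for a name from the list of things; names that differ only in an ending like _2 or _b are one class to them, and where a whole thing is asked for, a point or a joint stands for the part that bears it (a point fixed in the world has none). Each returns a list of dicts, best first, with "score" (0 to 1); they miss things now and then, are a little off and sometimes report something else, mostly with a low value. They report only what shows in the picture. A call takes as long as a camera call. They do not tell look-alikes from the thing itself.
- masks_of(camera, thing): "pixels" (480x640 bool, what is visible of it) and "location" ([column, row] in pixels, amid what is visible of it).
The state is a dict: "t": time; "qpos": joint angles; "qvel": joint speeds; "joint_torque": joint torques, N m; "ee_pos": TCP position; "orientation": TCP orientation; "ft_force": force on the tool from outside, world axes, zero at the start; "moment": the same for the moment, N m; "width": finger opening in mm.
Only numpy, scipy, OpenCV 4.12 (cv2) and the standard library are available. Lean on these libraries where they do the work, as an engineer would, in place of code of your own. Each camera call takes 0.05 s, during which the arm holds its last target. There are 200 camera calls.

## Working session

There is one attempt and no reset: what is moved stays moved. The work goes in short steps, Python scripts to look and compute and a shell command to move; the robot and the scene stay as the last step left them, time stands still between calls to the robot, and variables do not carry over. Pictures are saved under pics/ and viewed, about 8 in all and at most 12, crops included, and the job is handed in when it is done.

```bash
mkdir -p pics
cat > h.py <<'E'
import numpy as np, cv2
from workcell import get_obs, viewer, ctrl, masks_of
def pts(cam, depth, cal=None):
    c=cal or viewer.get_calibration(cam)
    K=np.array([[c["fx"],0,c["cx"]],[0,c["fy"],c["cy"]],[0,0,1]])
    u,v=np.meshgrid(np.arange(640.),np.arange(480.))
    n=cv2.undistortPoints(np.stack([u,v],-1).reshape(-1,1,2),K,np.array(c["distortion"],float)).reshape(480,640,2)
    P=np.dstack([n*depth[...,None],depth])
    R=cv2.Rodrigues(np.array(c["rvec"],float))[0]
    W=(P-np.array(c["tvec"],float).ravel())@R
    W[depth<=0]=np.nan
    return W
E
python3 - <<'E'
from h import *
o=get_obs();print(o["t"],o["ee_pos"],o["orientation"])
for cam in("top","side"):
    im,d=viewer.get_image(cam);cv2.imwrite(f"pics/{cam}0.png",im[...,::-1]);W=pts(cam,d)
    np.savez(f"{cam}0.npz",im=im,W=W)
    for th in("red_tray_mid","red_tray_hooks","rack_slots","blue_tray_mid"):
        for m in masks_of(cam,th):
            p=W[m["pixels"]]
            print(cam,th,round(m["score"],2),np.round(m["location"]),m["pixels"].sum(),np.nanpercentile(p,[2,50,98],axis=0).round().tolist() if len(p) else None)
E
```

```text
0.0 [ 184.45074841 -596.58097245  221.91641756] [-2.52754937e+00  1.86421725e+00  1.91894680e-03]
top red_tray_mid 0.74 [429. 347.] 7315 [[206.0, -266.0, 4.0], [292.0, -175.0, 12.0], [380.0, -95.0, 199.0]]
top red_tray_mid 0.68 [163. 236.] 3905 [[436.0, 253.0, 2.0], [486.0, 312.0, 15.0], [545.0, 383.0, 149.0]]
top red_tray_mid 0.66 [177. 327.] 2281 [[277.0, 233.0, -1.0], [330.0, 282.0, 11.0], [382.0, 336.0, 113.0]]
top red_tray_hooks 0.7 [180. 321.] 2193 [[279.0, 234.0, 1.0], [330.0, 282.0, 13.0], [382.0, 333.0, 113.0]]
top red_tray_hooks 0.64 [424. 344.] 7305 [[205.0, -265.0, 4.0], [292.0, -175.0, 12.0], [380.0, -94.0, 199.0]]
top red_tray_hooks 0.61 [161. 239.] 3955 [[436.0, 253.0, 1.0], [486.0, 313.0, 15.0], [547.0, 383.0, 149.0]]
top rack_slots 0.86 [310. 130.] 3898 [[651.0, -34.0, 5.0], [706.0, 43.0, 10.0], [765.0, 119.0, 133.0]]
top rack_slots 0.83 [266. 274.] 2272 [[387.0, 67.0, 2.0], [424.0, 123.0, 7.0], [461.0, 177.0, 95.0]]
top blue_tray_mid 0.58 [487. 230.] 3786 [[459.0, -365.0, 1.0], [501.0, -296.0, 11.0], [552.0, -238.0, 150.0]]
side red_tray_mid 0.98 [224. 372.] 4862 [[
[... 438 characters left out ...]
3.0, 1.0], [482.0, 333.0, 18.0], [544.0, 390.0, 149.0]]
side red_tray_hooks 0.75 [322. 400.] 2855 [[276.0, 236.0, 1.0], [324.0, 290.0, 10.0], [381.0, 336.0, 113.0]]
side red_tray_hooks 0.73 [435. 237.] 5289 [[197.0, -244.0, 0.0], [281.0, -167.0, 31.0], [383.0, -83.0, 198.0]]
side rack_slots 0.71 [230. 239.] 2609 [[649.0, -41.0, -0.0], [683.0, 56.0, 10.0], [767.0, 122.0, 132.0]]
side rack_slots 0.7 [317. 313.] 1834 [[384.0, 68.0, 2.0], [413.0, 138.0, 7.0], [457.0, 178.0, 95.0]]
side blue_tray_mid 0.77 [366. 185.] 1950 [[457.0, -364.0, 1.0], [502.0, -290.0, 22.0], [550.0, -234.0, 148.0]]
side blue_tray_mid 0.56 [226. 374.] 4744 [[432.0, 253.0, 2.0], [482.0, 333.0, 18.0], [544.0, 390.0, 149.0]]
```

```bash
python3 -c "
import cv2,numpy as np
a=cv2.imread('pics/top0.png');b=cv2.imread('pics/side0.png')
cv2.imwrite('pics/both0.png',cv2.resize(np.vstack([a,b]),(400*1,600)))"
```

```text
(no output)
```

View pics/top0.png

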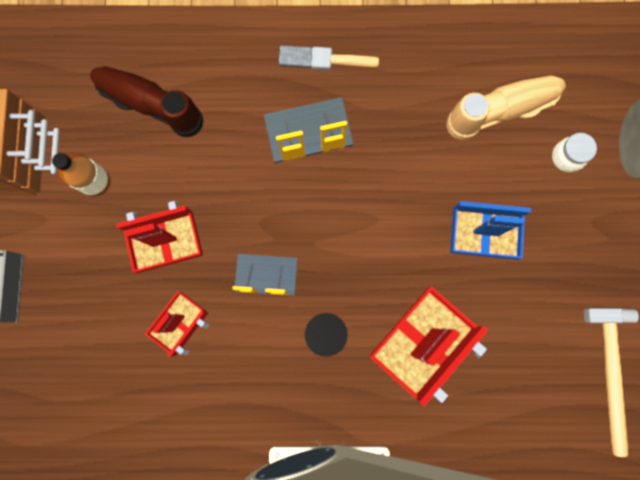

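View pics/side0.png

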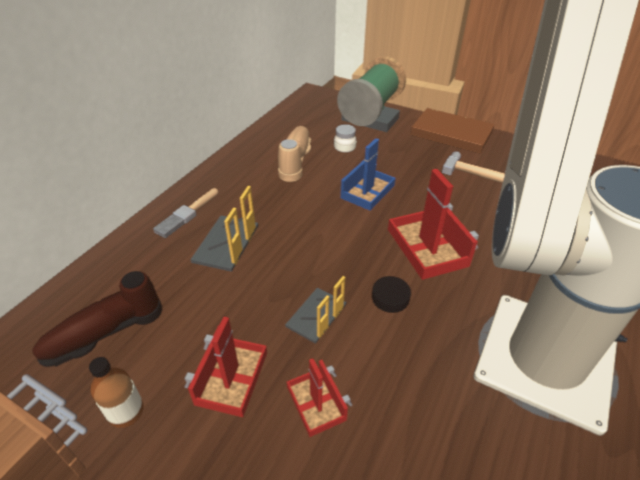

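The candidates for the red tray are (429,347), 199 mm tall, (163,236), 149 mm tall, and (177,327), 113 mm tall. The middle-sized one is (163,236), with its hooks on the far side. The candidates for the rack are (310,130), 133 mm tall, and (266,274), 95 mm tall, so I take the larger at (310,130). Next I measure the poses and check a crop.

```bash
cat > fit.py <<'E'
from h import *
def line(p):
    c=p.mean(0); w,v=np.linalg.eigh(np.cov((p-c).T)); d=v[:,1]; d=d*np.sign(d[1]); s=(p-c)@d
    e=(p-c)@np.array([d[1],-d[0]])
    lo,hi=np.percentile(s,[1,99]); return c,d,lo,hi,np.percentile(e,[3,97])
if __name__=="__main__":
  for cam in("top","side"):
    z=np.load(cam+"0.npz");W=z["W"];im=z["im"].astype(int)
    X,Y,Z=W[...,0],W[...,1],W[...,2]
    red=(im[...,0]>90)&(im[...,1]<60)&(im[...,2]<70)
    T=red&(X>420)&(X<570)&(Y>230)&(Y<410)
    yel=(im[...,0]>130)&(im[...,1]>100)&(im[...,2]<80)&(X>600)&(X<800)&(Y>-80)&(Y<160)
    for n,m in(("plate top",T&(Z>143)&(Z<156)),("back wall top",T&(Z>52)&(Z<63)),("rack tops",yel&(Z>124)&(Z<140)),("rack all",yel&(Z>8))):
        p=W[m][:,:2]
        if len(p)<5: print(cam,n,len(p));continue
        c,d,lo,hi,e=line(p)
        print(cam,n,len(p),"c",c.round(1),"mid",(c+d*(lo+hi)/2).round(1),"yaw",np.degrees(np.arctan2(-d[0],d[1])).round(1),"len",round(hi-lo,1),"th",e.round(1),"z",W[m][:,2].mean().round(1))
E
python3 fit.py; python3 -c "
import cv2,numpy as np
a=cv2.imread('pics/top0.png');b=cv2.imread('pics/side0.png')
f=lambda q:cv2.resize(q,(380,285),interpolation=2)
cv2.imwrite('pics/c1.png',np.vstack([np.hstack([f(a[180:285,95:235]),f(b[310:430,160:320])]),np.hstack([f(a[80:185,240:380]),f(b[170:290,160:320])])]))"
```

```text
top plate top 191 c [487.2 317.8] mid [487.1 318.2] yaw 15.6 len 48.7 th [-4.7  5.2] z 148.7
top back wall top 342 c [521.9 328.2] mid [521.8 328.3] yaw 14.9 len 126.6 th [-40.2   9.2] z 56.9
top rack tops 228 c [665.9  31. ] mid [665.9  31.2] yaw 12.8 len 122.3 th [-2.3  3.7] z 131.0
top rack all 927 c [666.1  29.8] mid [665.9  30.8] yaw 13.6 len 124.1 th [-2.7  4.8] z 73.2
side plate top 197 c [484.6 320.6] mid [484.9 319.5] yaw 16.0 len 47.8 th [-4.2  5.6] z 148.4
side back wall top 319 c [511.5 342.7] mid [512.5 333.4] yaw 6.0 len 118.1 th [-35.4  18.2] z 56.8
side rack tops 82 c [662.7  33.5] mid [663.5  30. ] yaw 13.0 len 126.3 th [-1.9  3.2] z 129.7
side rack all 505 c [664.  38.] mid [665.5  32.4] yaw 15.0 len 125.0 th [-5.1 14.3] z 81.7
```

View pics/c1.png

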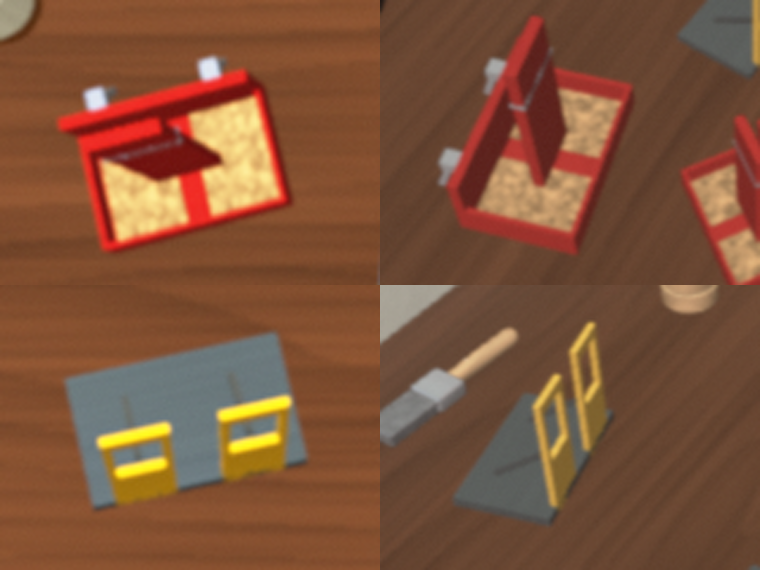

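Crop check: the red tray in the top row has two steel hooks on its far side. The rack in the bottom row has two slotted plates with its base behind. The sizes match: plate top at 149 mm and 49 mm long, rack top at 131 mm and 125 mm across. I start by rising and turning.

```bash
cat > rel.py <<'E'
# rel.py x y z yaw : total tool-frame shift(cm)/turn(deg) to a tool-down pose with tool x at yaw
import sys; from h import *
from scipy.spatial.transform import Rotation as Ro
x,y,z,yaw=map(float,sys.argv[1:5]); o=get_obs(); R=Ro.from_rotvec(o["orientation"])
t=Ro.from_matrix(np.array([[np.cos(np.radians(yaw)),np.sin(np.radians(yaw)),0],[np.sin(np.radians(yaw)),-np.cos(np.radians(yaw)),0],[0,0,-1]]))
d=np.array([x,y,z])-o["ee_pos"]
print("t",o["t"],"tcp",np.round(o["ee_pos"],1),"xaxis",R.as_matrix()[:,0].round(3),"zaxis",R.as_matrix()[:,2].round(3),"w",o["width"],"F",np.round(o["ft_force"],1),"M",np.round(o["moment"],2))
print("shift cm now-axes",(R.inv().apply(d)/10).round(2),"turn deg",np.degrees((R.inv()*t).as_rotvec()).round(2),"shift in target axes",(t.inv().apply(d)/10).round(2))
E
python3 -m inch '[{"az":-9.8,"tz":-1},{"az":-9.8,"tz":-1},{"az":-9.8,"tz":-1},{"az":-9.8,"tz":-1},{"az":-9.8,"tz":-1},{"az":-9.8,"tz":-1},{"az":-9.8,"tz":-1},{"az":-9.8,"tz":-1},{"az":-9.8,"tz":-1}]'; python3 rel.py 486.5 318.5 230 15.6
```

```text
t 0.5 tcp [ 184.6 -597.1  222.6] xaxis [ 0.295 -0.955 -0.   ] zaxis [-0.  0. -1.] w 88.06821759353006 F [0.3 0.2 0.5] M [ 0.   -0.    0.03]
shift cm now-axes [-78.56 -55.88  -0.73] turn deg [ -0.     0.   -88.42] shift in target axes [ 53.7  -80.06  -0.74]$[0]: bad value
```

```bash
python3 -m inch '[{"tx":0,"ty":0,"tz":-1,"ax":0,"ay":0,"az":-9.8,"jaw":1},{"tx":0,"ty":0,"tz":-1,"ax":0,"ay":0,"az":-9.8,"jaw":1},{"tx":0,"ty":0,"tz":-1,"ax":0,"ay":0,"az":-9.8,"jaw":1},{"tx":0,"ty":0,"tz":-1,"ax":0,"ay":0,"az":-9.8,"jaw":1},{"tx":0,"ty":0,"tz":-1,"ax":0,"ay":0,"az":-9.8,"jaw":1},{"tx":0,"ty":0,"tz":-1,"ax":0,"ay":0,"az":-9.8,"jaw":1},{"tx":0,"ty":0,"tz":-1,"ax":0,"ay":0,"az":-9.8,"jaw":1},{"tx":0,"ty":0,"tz":-1,"ax":0,"ay":0,"az":-9.8,"jaw":1},{"tx":0,"ty":0,"tz":-1,"ax":0,"ay":0,"az":-9.8,"jaw":1}]'; python3 rel.py 486.5 318.5 230 15.6
```

```text
t: 1.62
ee_pos: [184.6, -597.0, 313.0]
orientation: [-3.112, -0.429, -0.0]
ft_force: [-0.1, -0.3, 0.3]
width: 88.1
t 1.625 tcp [ 184.6 -597.   313. ] xaxis [0.963 0.271 0.   ] zaxis [ 0.  0. -1.] w 88.08378970130316 F [-0.1 -0.3  0.3] M [-0.01 -0.03  0.06]
shift cm now-axes [ 53.84 -79.97   8.31] turn deg [-0.  -0.   0.1] shift in target axes [ 53.7  -80.06   8.3 ]
```

```bash
python3 -m inch '[{"tx":4.5,"ty":-4.2,"tz":0,"ax":0,"ay":0,"az":0,"jaw":1},{"tx":4.5,"ty":-4.2,"tz":0,"ax":0,"ay":0,"az":0,"jaw":1},{"tx":4.5,"ty":-4.2,"tz":0,"ax":0,"ay":0,"az":0,"jaw":1},{"tx":4.5,"ty":-4.2,"tz":0,"ax":0,"ay":0,"az":0,"jaw":1},{"tx":4.5,"ty":-4.2,"tz":0,"ax":0,"ay":0,"az":0,"jaw":1},{"tx":4.5,"ty":-4.2,"tz":0,"ax":0,"ay":0,"az":0,"jaw":1},{"tx":4.5,"ty":-4.2,"tz":0,"ax":0,"ay":0,"az":0,"jaw":1},{"tx":2.4,"ty":-5.6,"tz":0,"ax":0,"ay":0,"az":0,"jaw":1},{"tx":2.4,"ty":-5.6,"tz":0,"ax":0,"ay":0,"az":0,"jaw":1},{"tx":2.4,"ty":-5.6,"tz":0,"ax":0,"ay":0,"az":0,"jaw":1},{"tx":2.4,"ty":-5.6,"tz":0,"ax":0,"ay":0,"az":0,"jaw":1},{"tx":2.4,"ty":-5.6,"tz":0,"ax":0,"ay":0,"az":0,"jaw":1}]'; python3 rel.py 486.5 318.5 230 15.6
```

```text
t: 3.12
ee_pos: [451.8, 73.7, 313.1]
orientation: [3.113, 0.42, 0.002]
ft_force: [0.3, -0.8, -1.1]
width: 87.9
t 3.125 tcp [451.8  73.7 313.1] xaxis [0.964 0.265 0.001] zaxis [ 0.001  0.    -1.   ] w 87.86918769742893 F [ 0.3 -0.8 -1.1] M [-0.07 -0.13  0.02]
shift cm now-axes [  9.82 -22.68   8.31] turn deg [ 0.02 -0.06 -0.22] shift in target axes [  9.92 -22.65   8.31]
```

```bash
python3 -m inch '[{"tx":2,"ty":-4.5,"tz":0,"ax":0,"ay":0,"az":0,"jaw":1},{"tx":2,"ty":-4.5,"tz":0,"ax":0,"ay":0,"az":0,"jaw":1},{"tx":2,"ty":-4.5,"tz":0,"ax":0,"ay":0,"az":0,"jaw":1},{"tx":2,"ty":-4.5,"tz":0,"ax":0,"ay":0,"az":0,"jaw":1},{"tx":1.9,"ty":-4.6,"tz":0,"ax":0,"ay":0,"az":-0.2,"jaw":1},{"tx":0,"ty":0,"tz":0,"ax":0,"ay":0,"az":0,"jaw":1}]'; python3 rel.py 486.5 318.5 105 15.6
cat > wr.py <<'E'
import sys; from fit import *
n=sys.argv[1]
cal=viewer.get_calibration("wrist"); im,d=viewer.get_image("wrist"); W=pts("wrist",d,cal); cv2.imwrite(f"pics/{n}.png",im[...,::-1])
np.savez(n+".npz",im=im,W=W)
im=im.astype(int); red=(im[...,0]>90)&(im[...,1]<60)&(im[...,2]<70)
Z=W[...,2]
for nm,m in (("plate",red&(Z>140)&(Z<157)),("wall",red&(Z>50)&(Z<64))):
    if m.sum()>20:
        c,dd,lo,hi,e=line(W[m][:,:2]);print(nm,m.sum(),"mid",(c+dd*(lo+hi)/2).round(1),"yaw",np.degrees(np.arctan2(-dd[0],dd[1])).round(1),"len",round(hi-lo,1),"th",e.round(1),W[m][:,2].mean().round(1))
E
python3 wr.py w1
```

```text
t: 3.88
ee_pos: [487.3, 318.6, 312.3]
orientation: [-3.111, -0.431, -0.0]
ft_force: [-0.4, 0.7, 0.3]
width: 87.9
t 3.875 tcp [487.3 318.6 312.3] xaxis [0.962 0.272 0.   ] zaxis [ 0.  0. -1.] w 87.93413496910117 F [-0.4  0.7  0.3] M [-0.05 -0.12  0.  ]
shift cm now-axes [-8.000e-02 -1.000e-02  2.073e+01] turn deg [-0.02 -0.01  0.17] shift in target axes [-8.000e-02 -1.000e-02  2.073e+01]
plate 31 mid [534.1 384.8] yaw -41.0 len 188.8 th [-15.1  27.4] 145.3
wall 2204 mid [573.7 341. ] yaw -75.6 len 509.0 th [-39.4  53.4] 56.9
```

View pics/w1.png

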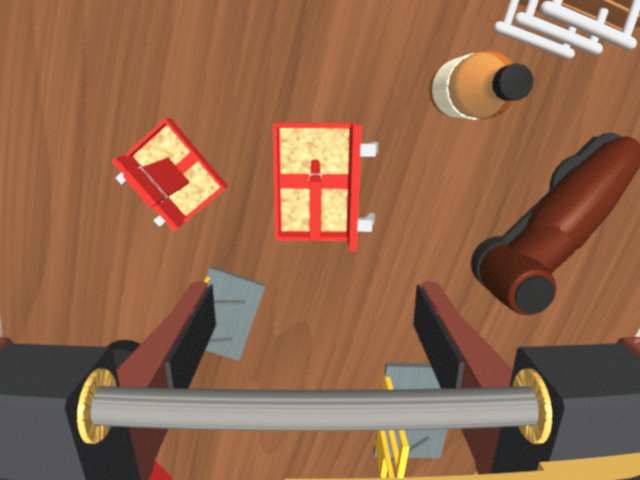

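The wrist view shows the red tray square to the jaws, spanning about (275–362, 125–248), with its plate at column 316 between the fingers and its hooks at right.

```bash
cat > q.py <<'E'
from fit import *
z=np.load("w1.npz");W=z["W"];im=z["im"].astype(int)
v,u=np.mgrid[:480,:640];red=(im[...,0]>90)&(im[...,1]<60)&(im[...,2]<70)&(u>265)&(u<368)&(v>115)&(v<255)
Z=W[...,2]
for nm,m in (("plate",red&(Z>75)&(Z<157)),("ptop",red&(Z>142)&(Z<157)),("wall",red&(Z>52)&(Z<63)&(u>340)),("front",red&(Z>15)&(Z<35)&(u<290))):
    c,dd,lo,hi,e=line(W[m][:,:2]);print(nm,m.sum(),"mid",(c+dd*(lo+hi)/2).round(1),"yaw",np.degrees(np.arctan2(-dd[0],dd[1])).round(1),"len",round(hi-lo,1),"th",e.round(1),W[m][:,2].mean().round(1))
E
python3 q.py
```

```text
plate 88 mid [487.5 321.2] yaw 20.3 len 46.3 th [-3.5  3.2] 122.5
ptop 24 mid [487.8 321. ] yaw 19.8 len 46.9 th [-5.  3.] 146.3
wall 87 mid [520.5 334. ] yaw 15.7 len 116.7 th [-0.4  0.5] 55.6
front 141 mid [447.8 306.3] yaw 17.1 len 120.1 th [-2.4  6.9] 21.1
```

```bash
python3 -m inch '[{"tx":0,"ty":0,"tz":6,"ax":0,"ay":0,"az":0,"jaw":1},{"tx":0,"ty":0,"tz":6,"ax":0,"ay":0,"az":0,"jaw":1},{"tx":0,"ty":0,"tz":6,"ax":0,"ay":0,"az":0,"jaw":0.7},{"tx":0,"ty":0,"tz":2.9,"ax":0,"ay":0,"az":0,"jaw":0.5},{"tx":0,"ty":0,"tz":0,"ax":0,"ay":0,"az":0,"jaw":0.3},{"tx":0,"ty":0,"tz":0,"ax":0,"ay":0,"az":0,"jaw":0},{"tx":0,"ty":0,"tz":0,"ax":0,"ay":0,"az":0,"jaw":0},{"tx":0,"ty":0,"tz":0,"ax":0,"ay":0,"az":0,"jaw":0},{"tx":0,"ty":0,"tz":0,"ax":0,"ay":0,"az":0,"jaw":0}]'; python3 rel.py 487 319 300 15.7
```

```text
t: 5.05
ee_pos: [487.6, 316.1, 104.4]
orientation: [-3.112, -0.426, -0.002]
ft_force: [0.1, 0.1, 0.1]
width: 21.3
t 5.05 tcp [487.6 316.1 104.4] xaxis [0.963 0.269 0.001] zaxis [ 0.001  0.001 -1.   ] w 21.314176316104277 F [0.1 0.1 0.1] M [-0.02 -0.11  0.01]
shift cm now-axes [  0.04  -0.3  -19.56] turn deg [-0.02 -0.07 -0.11] shift in target axes [  0.02  -0.3  -19.56]
```

```bash
python3 -m inch '[{"tx":0,"ty":0,"tz":0,"ax":0,"ay":0,"az":0,"jaw":0},{"tx":0,"ty":0,"tz":0,"ax":0,"ay":0,"az":0,"jaw":0},{"tx":0,"ty":0,"tz":0,"ax":0,"ay":0,"az":0,"jaw":0},{"tx":0,"ty":0,"tz":0,"ax":0,"ay":0,"az":0,"jaw":0},{"tx":0,"ty":0,"tz":-1,"ax":0,"ay":0,"az":0,"jaw":0},{"tx":0,"ty":0,"tz":-3,"ax":0,"ay":0,"az":0,"jaw":0},{"tx":0,"ty":0,"tz":-4,"ax":0,"ay":0,"az":0,"jaw":0},{"tx":0,"ty":0,"tz":-4,"ax":0,"ay":0,"az":0,"jaw":0},{"tx":0,"ty":0,"tz":-2,"ax":0,"ay":0,"az":0,"jaw":0},{"tx":0,"ty":0,"tz":0,"ax":0,"ay":0,"az":0,"jaw":0}]'; python3 rel.py 563 8 250 13.2
```

```text
t: 6.3
ee_pos: [487.7, 316.1, 245.2]
orientation: [-3.112, -0.426, -0.004]
ft_force: [-0.7, -0.2, -4.6]
width: 10.1
t 6.3 tcp [487.7 316.1 245.2] xaxis [0.963 0.269 0.002] zaxis [ 0.002  0.001 -1.   ] w 10.143542259547049 F [-0.7 -0.2 -4.6] M [-0.06 -0.08 -0.05]
shift cm now-axes [-1.02 31.7  -0.5 ] turn deg [-0.05 -0.14  2.38] shift in target axes [ 0.3  31.72 -0.48]
```

The tray is in hand: width 10.1 mm, weight about 4.6 N. Next I carry it to a standoff in front of the rack.

```bash
python3 -m inch '[{"tx":0,"ty":2,"tz":0,"ax":0,"ay":0,"az":2.4,"jaw":0},{"tx":0.2,"ty":4,"tz":0,"ax":0,"ay":0,"az":0,"jaw":0},{"tx":0.2,"ty":5,"tz":0,"ax":0,"ay":0,"az":0,"jaw":0},{"tx":0.3,"ty":5,"tz":0,"ax":0,"ay":0,"az":0,"jaw":0},{"tx":0.3,"ty":5,"tz":0,"ax":0,"ay":0,"az":0,"jaw":0},{"tx":0.3,"ty":5,"tz":0,"ax":0,"ay":0,"az":0,"jaw":0},{"tx":0.2,"ty":4,"tz":1,"ax":0,"ay":0,"az":0,"jaw":0},{"tx":0,"ty":2.1,"tz":3,"ax":0,"ay":0,"az":0,"jaw":0},{"tx":0,"ty":0,"tz":3,"ax":0,"ay":0,"az":0,"jaw":0},{"tx":0,"ty":0,"tz":1.1,"ax":0,"ay":0,"az":0,"jaw":0},{"tx":0,"ty":0,"tz":0,"ax":0,"ay":0,"az":0,"jaw":0},{"tx":0,"ty":0,"tz":0,"ax":0,"ay":0,"az":0,"jaw":0}]'; python3 rel.py 575.5 7 164 13.2
cat > look.py <<'E'
import sys; from h import *
n=sys.argv[1]; o=[]
for cam in("top","side"):
    im,d=viewer.get_image(cam); np.savez(f"{cam}_{n}.npz",im=im,W=pts(cam,d)); o.append(im[...,::-1])
a,b=o
cv2.imwrite(f"pics/{n}.png",np.hstack([cv2.resize(a[70:220,230:390],(400,375),interpolation=2),cv2.resize(b[130:330,140:353],(400,375),interpolation=2)]))
E
python3 look.py s1
```

```text
t: 7.8
ee_pos: [576.5, 7.1, 163.5]
orientation: [3.121, 0.361, 0.002]
ft_force: [-0.6, 0.3, -3.8]
width: 9.7
t 7.8 tcp [576.5   7.1 163.5] xaxis [0.974 0.228 0.001] zaxis [ 0.001 -0.    -1.   ] w 9.686297998492057 F [-0.6  0.3 -3.8] M [ 0.02 -0.05 -0.03]
shift cm now-axes [-0.1  -0.02 -0.05] turn deg [ 0.02 -0.08 -0.01] shift in target axes [-0.1  -0.02 -0.05]
```

View pics/s1.png

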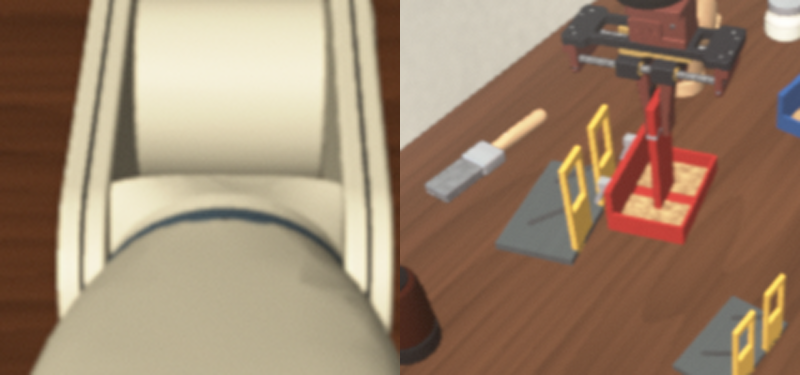

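The side view shows the tray hanging level in front of the rack, hooks facing the slots; the arm blocks the top view. I fit box models of tray and rack to the depth points to get the offset between them.

```bash
cat > icp.py <<'E'
import sys; from h import *
from scipy.optimize import least_squares
def box(p,x0,x1,y0,y1,z0,z1):
    c=np.array([(x0+x1)/2,(y0+y1)/2,(z0+z1)/2]);h=np.array([x1-x0,y1-y0,z1-z0])/2
    q=np.abs(p-c)-h; return np.linalg.norm(np.maximum(q,0),axis=1)+np.minimum(q.max(1),0)
TB=[(-5,5,-25,25,-75,75),(-45,-41,-65,65,-75,-50),(41,45,-65,65,-75,-17),(-45,45,61,65,-75,-50),(-45,45,-65,-61,-75,-50)]
RB=[]
for s in(-40,40): RB+= [(0,6,s-22,s-17,-60,68),(0,6,s+17,s+22,-60,68),(0,6,s-22,s+22,-60,0),(0,6,s-22,s+22,56,68)]
def fit(P,B,x0,tilt=False):
    def f(a):
        c,s=np.cos(a[3]),np.sin(a[3]); q=(P-a[:3])@np.array([[c,-s,0],[s,c,0],[0,0,1]])
        if tilt: q=q@cv2.Rodrigues(np.array([a[4],a[5],0.]))[0]
        return np.min([box(q,*b) for b in B],0)
    a0=np.array(list(x0)+([0,0] if tilt else []),float)
    r=least_squares(f,a0,loss="soft_l1",f_scale=1.5,x_scale=[1,1,1,.02]+([.02,.02] if tilt else []))
    o=r.x.copy(); o[3:]=np.degrees(o[3:]); return o.round(1),np.median(np.abs(f(r.x))).round(2),len(P)
def sel(f,kind,ctr,rad=110):
    z=np.load(f);W=z["W"];im=z["im"].astype(int);d=np.linalg.norm(W[...,:2]-np.array(ctr),axis=-1)<rad
    if kind=="red": m=(im[...,0]>90)&(im[...,1]<60)&(im[...,2]<70)
    else: m=(im[...,0]>130)&(im[...,1]>100)&(im[...,2]<80)
    return W[m&d&(W[...,2]>8)]
if __name__=="__main__":
    for f in("top0.npz","side0.npz","side_s1.npz"): print(f,"rack",fit(sel(f,"y",(664,30)),RB,(662,30,65,.23)))
    for f in("top0.npz","side0.npz","w1.npz"): print(f,"tray0",fit(sel(f,"red",(487,318)),TB,(487,318,75,.27)))
    P=sel("side_s1.npz","red",(576,9)); print("tray held",fit(P,TB,(576,9,135,.23)),fit(P,TB,(576,9,135,.23),True))
E
python3 icp.py
```

```text
top0.npz rack (array([664.4,  31. ,  65.3,  12.9]), np.float64(0.49), 927)
side0.npz rack (array([662.8,  30.9,  64.6,  13.2]), np.float64(0.68), 505)
side_s1.npz rack (array([662.6,  30.2,  65.8,  12.9]), np.float64(0.49), 399)
top0.npz tray0 (array([485.5, 318.7,  75.5,  15.3]), np.float64(1.49), 1718)
side0.npz tray0 (array([485.4, 318.5,  74.8,  17.3]), np.float64(1.08), 2409)
w1.npz tray0 (array([483. , 317.7, 100.7,  15.5]), np.float64(7.18), 1344)
tray held (array([571.8,   7.6, 140.3,  13.4]), np.float64(1.2), 771) (array([ 5.731e+02,  8.400e+00,  1.383e+02,  1.350e+01, -2.000e-01,
        2.000e+00]), np.float64(1.02), 771)
```

The lateral error is about 1 mm, height above the point about 36 mm and yaw within 0.5°, all well inside the slot clearance. I drive in.

```bash
python3 -m inch '[{"tx":0.6,"ty":0,"tz":0.1,"ax":0,"ay":0,"az":0,"jaw":0},{"tx":0.8,"ty":0,"tz":0,"ax":0,"ay":0,"az":0,"jaw":0},{"tx":0.8,"ty":0,"tz":0,"ax":0,"ay":0,"az":0,"jaw":0},{"tx":0.6,"ty":0,"tz":0,"ax":0,"ay":0,"az":0,"jaw":0},{"tx":0.5,"ty":0,"tz":0,"ax":0,"ay":0,"az":0,"jaw":0},{"tx":0.3,"ty":0,"tz":0,"ax":0,"ay":0,"az":0,"jaw":0},{"tx":0.2,"ty":0,"tz":0,"ax":0,"ay":0,"az":0,"jaw":0},{"tx":0,"ty":0,"tz":0,"ax":0,"ay":0,"az":0,"jaw":0}]'; python3 rel.py 617.5 18 163 13.2
```

```text
t: 8.9
ee_pos: [613.0, 15.6, 161.7]
orientation: [-3.121, -0.36, 0.0]
ft_force: [0.3, 0.4, -3.8]
width: 10.1
t 8.9 tcp [613.   15.6 161.7] xaxis [ 0.974  0.228 -0.   ] zaxis [-0.  0. -1.] w 10.14204793893094 F [ 0.3  0.4 -3.8] M [-0.07 -0.01  0.02]
shift cm now-axes [ 0.5  -0.13 -0.13] turn deg [-0.    0.   -0.02] shift in target axes [ 0.5  -0.13 -0.13]
```

```bash
python3 -m inch '[{"tx":0.1,"ty":0,"tz":0,"ax":0,"ay":0,"az":0,"jaw":0},{"tx":0.1,"ty":0,"tz":0,"ax":0,"ay":0,"az":0,"jaw":0},{"tx":0.1,"ty":0,"tz":0,"ax":0,"ay":0,"az":0,"jaw":0}]';python3 -m inch '[{"tx":0.1,"ty":0,"tz":0,"ax":0,"ay":0,"az":0,"jaw":0}]';python3 -m inch '[{"tx":0.1,"ty":0,"tz":0,"ax":0,"ay":0,"az":0,"jaw":0}]'; python3 look.py s2
python3 - <<'E'
from icp import *
P=sel("side_s2.npz","red",(616,18)); print(fit(P,TB,(616,18,134,.23)),fit(P,TB,(616,18,134,.23),True))
E
```

```text
t: 9.28
ee_pos: [615.9, 16.3, 161.7]
orientation: [-3.121, -0.36, -0.0]
ft_force: [0.4, 0.3, -5.0]
width: 10.2
t: 9.4
ee_pos: [616.9, 16.5, 161.7]
orientation: [3.121, 0.361, 0.0]
ft_force: [-0.1, -0.4, -4.0]
width: 10.0
t: 9.52
ee_pos: [617.9, 16.8, 161.7]
orientation: [-3.121, -0.36, 0.0]
ft_force: [-0.2, -0.9, -4.3]
width: 9.5
(array([613.9,  17.3, 139.2,  14.7]), np.float64(1.67), 849) (array([6.145e+02, 1.760e+01, 1.368e+02, 1.360e+01, 1.000e-01, 2.000e+00]), np.float64(1.04), 849)
```

View pics/s2.png

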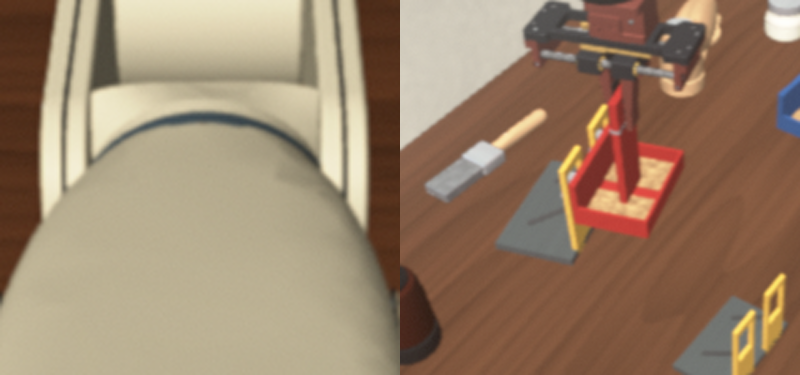

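The side view shows the hooks inside the slots and the wall almost on the plates. I inch on until contact.

```bash
R='s'; python3 -m inch '[{"tx":0.1,"ty":0,"tz":0,"ax":0,"ay":0,"az":0,"jaw":0}]'|grep -E 'ee|force';python3 -m inch '[{"tx":0.1,"ty":0,"tz":0,"ax":0,"ay":0,"az":0,"jaw":0}]'|grep -E 'ee|force';python3 -m inch '[{"tx":0.1,"ty":0,"tz":0,"ax":0,"ay":0,"az":0,"jaw":0}]'|grep -E 'ee|force'
```

```text
ee_pos: [618.8, 17.0, 161.7]
ft_force: [-0.3, 0.7, -4.3]
ee_pos: [619.8, 17.2, 161.7]
ft_force: [0.6, 0.2, -4.5]
ee_pos: [620.8, 17.5, 161.7]
ft_force: [0.4, 0.2, -4.6]
```

```bash
for i in 1; do python3 -m inch '[{"tx":0.1,"ty":0,"tz":0,"ax":0,"ay":0,"az":0,"jaw":0}]'|grep -E 'ee|force';python3 -m inch '[{"tx":0.1,"ty":0,"tz":0,"ax":0,"ay":0,"az":0,"jaw":0}]'|grep -E 'ee|force'; done
```

```text
ee_pos: [621.1, 17.6, 161.6]
ft_force: [-3.4, 0.6, -2.3]
ee_pos: [621.3, 17.7, 161.4]
ft_force: [-7.0, -1.8, 0.5]
```

```bash
python3 -m inch '[{"tx":-0.2,"ty":0,"tz":0.2,"ax":0,"ay":0,"az":0,"jaw":0},{"tx":0,"ty":0,"tz":0.4,"ax":0,"ay":0,"az":0,"jaw":0},{"tx":0,"ty":0,"tz":0.4,"ax":0,"ay":0,"az":0,"jaw":0},{"tx":0,"ty":0,"tz":0.4,"ax":0,"ay":0,"az":0,"jaw":0}]'|grep -E 'ee|force|ori';python3 -m inch '[{"tx":0,"ty":0,"tz":0.4,"ax":0,"ay":0,"az":0,"jaw":0},{"tx":0,"ty":0,"tz":0.3,"ax":0,"ay":0,"az":0,"jaw":0}]'|grep -E 'ee|force|ori';python3 -m inch '[{"tx":0,"ty":0,"tz":0.2,"ax":0,"ay":0,"az":0,"jaw":0}]'|grep -E 'ee|force|ori'
```

```text
ee_pos: [620.8, 17.5, 147.3]
orientation: [-3.121, -0.36, -0.0]
ft_force: [-1.6, -0.7, -4.2]
ee_pos: [620.8, 17.5, 140.4]
orientation: [-3.121, -0.36, -0.0]
ft_force: [-0.3, -0.0, -3.3]
ee_pos: [620.8, 17.5, 138.5]
orientation: [-3.121, -0.361, -0.0]
ft_force: [-0.5, -0.6, -5.0]
```

```bash
python3 -m inch '[{"tx":0,"ty":0,"tz":0.3,"ax":0,"ay":0,"az":0,"jaw":0},{"tx":0,"ty":0,"tz":0.3,"ax":0,"ay":0,"az":0,"jaw":0}]'|grep -E 'ee|force';python3 -m inch '[{"tx":0,"ty":0,"tz":0.2,"ax":0,"ay":0,"az":0,"jaw":0}]'|grep -E 'ee|force';python3 -m inch '[{"tx":0,"ty":0,"tz":0.1,"ax":0,"ay":0,"az":0,"jaw":0}]'|grep -E 'ee|force';python3 -m inch '[{"tx":0,"ty":0,"tz":0.1,"ax":0,"ay":0,"az":0,"jaw":0}]'|grep -E 'ee|force'
```

```text
ee_pos: [620.8, 17.4, 132.6]
ft_force: [0.2, -0.3, -3.7]
ee_pos: [620.8, 17.4, 130.5]
ft_force: [-0.5, 0.1, -3.1]
ee_pos: [620.8, 17.4, 129.5]
ft_force: [0.4, -0.5, -4.0]
ee_pos: [620.8, 17.4, 128.7]
ft_force: [-3.8, -0.9, 4.3]
```

Contact came at TCP z ≈ 129, where home is expected (129.4). I press a little further in case there is a lock to overcome.

```bash
python3 -m inch '[{"tx":0,"ty":0,"tz":0.1,"ax":0,"ay":0,"az":0,"jaw":0}]'|grep -E 'ee|force';python3 -m inch '[{"tx":0,"ty":0,"tz":0.2,"ax":0,"ay":0,"az":0,"jaw":0}]'|grep -E 'ee|force';python3 -m inch '[{"tx":0,"ty":0,"tz":0.2,"ax":0,"ay":0,"az":0,"jaw":0}]'|grep -E 'ee|force'; python3 look.py s3;  python3 - <<'E'
from icp import *
P=sel("side_s3.npz","red",(619,18)); print(fit(P,TB,(619,18,100,.23)),fit(P,TB,(619,18,100,.23),True))
E
```

```text
ee_pos: [620.8, 17.4, 128.7]
ft_force: [-5.7, -0.1, 10.1]
ee_pos: [620.8, 17.4, 128.5]
ft_force: [-14.6, 0.8, 32.3]
ee_pos: [620.8, 17.4, 128.4]
ft_force: [-20.9, -1.2, 47.1]
(array([616.7,  18.8, 106.3,  14.8]), np.float64(1.65), 833) (array([ 6.172e+02,  1.930e+01,  1.040e+02,  1.380e+01, -6.000e-01,
        2.100e+00]), np.float64(1.02), 833)
```

View pics/s3.png

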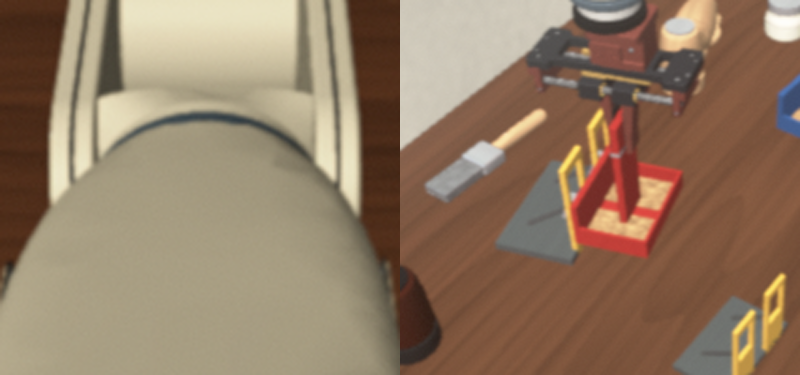

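Force rose steeply to 47 N with no travel, so it is either home or jammed. The fitted z of 104 is 4 mm above the expected 100, so I check whether that is a fit bias.

```bash
python3 -m inch '[{"tx":0,"ty":0,"tz":-0.4,"ax":0,"ay":0,"az":0,"jaw":0}]'|grep -E 'ee|force'
python3 - <<'E'
from icp import *
for f,c,z in(("side0.npz",(486,318),75),("side_s1.npz",(574,9),137),("side_s3.npz",(618,18),102)):
    P=sel(f,"red",c); 
    yaw=.27 if z==75 else .23
    cc,s=np.cos(yaw),np.sin(yaw); q=(P-[c[0],c[1],0])@np.array([[cc,-s,0],[s,cc,0],[0,0,1]])
    print(f,"tilt",fit(P,TB,(*c,z,yaw),True))
    lo=P[np.abs(q[:,0])>12]; print("   walls only",fit(lo,TB,(*c,z,yaw)),fit(lo,TB,(*c,z,yaw),True))
    b=q[(q[:,0]>30)&(q[:,0]<50)]; print("   back wall top z",np.percentile(b[:,2],[95,98,99.5]).round(1), "front top", np.percentile(q[q[:,0]<-35][:,2],[90,97,99.5]).round(1),"bottom",np.percentile(q[q[:,0]<-35][:,2],[.5,3]).round(1))
    for lab,mm in(("y<-30",q[:,1]<-30),("y>30",q[:,1]>30)):
        k=mm&(q[:,0]>28)&(q[:,0]<52); print("    wall top",lab,np.percentile(q[k][:,2],98).round(1) if k.any() else None)
E
```

```text
ee_pos: [620.7, 17.4, 129.2]
ft_force: [-0.4, 0.3, -5.7]
side0.npz tilt (array([4.851e+02, 3.182e+02, 7.530e+01, 1.590e+01, 3.000e-01, 1.900e+00]), np.float64(0.81), 2413)
   walls only (array([482.7, 317.9,  75.8,  15.3]), np.float64(0.47), 1269) (array([4.835e+02, 3.180e+02, 7.600e+01, 1.540e+01, 1.000e-01, 1.000e+00]), np.float64(0.51), 1269)
   back wall top z [58.2 59.  59.6] front top [25.1 26.1 27.4] bottom [8.1 8.5]
    wall top y<-30 59.1
    wall top y>30 58.8
side_s1.npz tilt (array([ 5.731e+02,  8.400e+00,  1.383e+02,  1.350e+01, -2.000e-01,
        2.000e+00]), np.float64(1.02), 771)
   walls only (array([570.3,  10. , 140. ,  13.2]), np.float64(0.4), 476) (array([569.1,   7.4, 141.3,  13.2,   3. ,  -2. ]), np.float64(0.51), 476)
   back wall top z [116.  117.4 118.1] front top [ 82.9  84.6 269.2] bottom [64.3 65.5]
    wall top y<-30 113.3
    wall top y>30 117.5
side_s3.npz tilt (array([ 6.172e+02,  1.930e+01,  1.039e+02,  1.380e+01, -5.000e-01,
        2.100e+00]), np.float64(1.02), 833)
   walls only (array([614.5,  19.8, 105.7,  13.2]), np.float64(0.43), 500) (array([606.3,  16.6, 107.7,  13.2,   2.7,  -7.7]), np.float64(0.8), 500)
   back wall top z [80.9 82.4 83.7] front top [ 49.   51.1 222. ] bottom [29.1 30.3]
    wall top y<-30 70.1
    wall top y>30 83.1
```

The wall tops give +24 to +25 mm over the bench pose, so the tray's mid is at about 99.5–100 and it is home. The 4 mm in the full fit is bias, since it also shows before contact. I release with a narrow opening, rise and look.

```bash
python3 -m inch '[{"tx":0,"ty":0,"tz":0,"ax":0,"ay":0,"az":0,"jaw":0.15},{"tx":0,"ty":0,"tz":0,"ax":0,"ay":0,"az":0,"jaw":0.3},{"tx":0,"ty":0,"tz":0,"ax":0,"ay":0,"az":0,"jaw":0.4},{"tx":0,"ty":0,"tz":0,"ax":0,"ay":0,"az":0,"jaw":0.4},{"tx":0,"ty":0,"tz":-1,"ax":0,"ay":0,"az":0,"jaw":0.4},{"tx":0,"ty":0,"tz":-3,"ax":0,"ay":0,"az":0,"jaw":0.4},{"tx":0,"ty":0,"tz":-5,"ax":0,"ay":0,"az":0,"jaw":0.4},{"tx":0,"ty":0,"tz":-6,"ax":0,"ay":0,"az":0,"jaw":0.4},{"tx":-3,"ty":0,"tz":-5,"ax":0,"ay":0,"az":0,"jaw":0.4},{"tx":-4,"ty":4,"tz":0,"ax":0,"ay":0,"az":0,"jaw":0.4},{"tx":-4,"ty":4,"tz":0,"ax":0,"ay":0,"az":0,"jaw":0.4},{"tx":-4,"ty":4,"tz":0,"ax":0,"ay":0,"az":0,"jaw":0.4}]'
python3 - <<'E'
from icp import *
o=[]
for cam in("side","wrist"):
    cal=viewer.get_calibration(cam);im,d=viewer.get_image(cam); np.savez(f"{cam}_s4.npz",im=im,W=pts(cam,d,cal)); o.append(im[...,::-1])
cv2.imwrite("pics/s4.png",np.hstack([cv2.resize(o[0][130:330,140:353],(400,375),interpolation=2),cv2.resize(o[1],(400,300))[:].repeat(1,0) if 0 else cv2.copyMakeBorder(cv2.resize(o[1],(400,300)),0,75,0,0,0)]))
P=sel("side_s4.npz","red",(619,18)); print(fit(P,TB,(619,18,100,.23)),fit(P,TB,(619,18,100,.23),True))
q=(P-[619,18,0])@np.array([[.974,-.228,0],[.228,.974,0],[0,0,1]])
print("plate top",np.percentile(q[np.abs(q[:,0])<12][:,2],[98,99.5]),"walltop",np.percentile(q[q[:,0]>30][:,2],98),"front",np.percentile(q[q[:,0]<-35][:,2],97))
E
```

```text
t: 13.85
ee_pos: [501.2, -134.8, 328.8]
orientation: [3.12, 0.361, 0.003]
ft_force: [0.2, -0.8, 0.1]
width: 35.1
(array([611.6,  18.3,  98.5,  12.8]), np.float64(1.54), 698) (array([602.8,  17.2, 101.4,  12.7,  -1.2,  -6.7]), np.float64(0.76), 698)
plate top [107.50716351 113.59214744] walltop 81.32536532667322 front 40.68992549657891
```

View pics/s4.png

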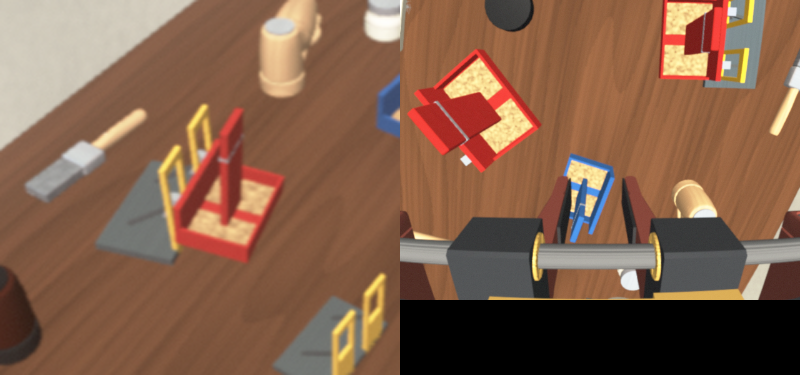

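After release the tray sags toward the robot: its front wall top dropped about 10 mm and the plate leans by about 6°. I measure the tilt and hook height again from the top and side cameras. I also need to know how much comes from the hooks' own clearance, where 3 mm of slack over 40 mm gives about 4°.

Run:
```python
from icp import *
for cam in("top","side"):
    im,d=viewer.get_image(cam); np.savez(f"{cam}_s5.npz",im=im,W=pts(cam,d)); cv2.imwrite(f"pics/{cam}_s5.png",im[...,::-1])
a=cv2.imread("pics/top_s5.png");b=cv2.imread("pics/side_s5.png")
cv2.imwrite("pics/s5.png",np.hstack([cv2.resize(a[80:230,240:400],(400,375),interpolation=2),cv2.resize(b[160:280,180:308],(400,375),interpolation=2)]))
def model(P,R6):
    pass
for f in("top0.npz","side0.npz","top_s5.npz","side_s5.npz"):
    c,z,yaw=((486,318),75,.27) if "0." in f else ((617,18),100,.23)
    P=sel(f,"red",c,120); cc,s=np.cos(yaw),np.sin(yaw); q=(P-[c[0],c[1],z])@np.array([[cc,-s,0],[s,cc,0],[0,0,1]])
    print(f,len(P)); 
    pl=q[(np.abs(q[:,0])<24)&(np.abs(q[:,1])<30)&(q[:,2]>-10)]
    for lo,hi in((0,20),(20,40),(40,60),(65,90)):
        k=pl[(pl[:,2]>lo)&(pl[:,2]<hi)]; print("  plate z",lo,hi,len(k),k[:,:].mean(0).round(1) if len(k) else "", "x",np.percentile(k[:,0],[5,95]).round(1) if len(k) else "")
    print("  zmax",pl[:,2].max().round(1)); 
    for nm,k in (("back",q[(q[:,0]>28)&(q[:,2]<-5)&(q[:,2]>-35)]),("front",q[(q[:,0]<-35)&(q[:,2]<-20)]),("sideL",q[(q[:,1]>55)&(np.abs(q[:,0])<35)&(q[:,2]<-30)])):
        if len(k)>5: t=k[k[:,2]>np.percentile(k[:,2],90)]; print("  ",nm,"top",t.mean(0).round(1), "yrange",np.percentile(k[:,1],[2,98]).round(0))
    print("  tilt fit",fit(P[P[:,2]<260],TB,(*c,z,yaw),True))
print("rack",[fit(sel(f,"y",(664,30)),RB,(662,30,65,.23)) for f in("top_s5.npz","side_s5.npz")])
```

```text
top0.npz 1748
  plate z 0 20 72 [-2.3 -5.5 10.5] x [-3.4  2. ]
  plate z 20 40 67 [-2.3 -5.9 29.4] x [-3.7  2.5]
  plate z 40 60 90 [-2.3 -4.5 50.8] x [-3.6  2.6]
  plate z 65 90 204 [ 0.9 -0.7 73.3] x [-3.4  5.9]
  zmax 78.4
   back top [ 42.2   2.4 -15. ] yrange [-63.  63.]
   front top [-40.9  13.9 -48.8] yrange [-64.  64.]
   sideL top [-11.1  61.8 -47.4] yrange [60. 65.]
  tilt fit (array([4.861e+02, 3.188e+02, 7.640e+01, 1.550e+01, 1.000e-01, 2.100e+00]), np.float64(0.91), 1748)
side0.npz 2448
  plate z 0 20 134 [-3.6  5.9 10.2] x [-4.9  1.1]
  plate z 20 40 106 [-3.6  6.6 27.7] x [-5.2  1.7]
  plate z 40 60 144 [-3.2  7.  51. ] x [-5.   2.9]
  plate z 65 90 219 [-1.   2.9 72.7] x [-4.7  4.3]
  zmax 77.1
   back top [ 40.7  21.1 -16.2] yrange [-30.  66.]
   front top [-43.    6.5 -49.1] yrange [-61.  66.]
   sideL top [  0.2  65.6 -49.7] yrange [64. 67.]
  tilt fit (array([4.851e+02, 3.182e+02, 7.540e+01, 1.580e+01, 3.000e-01, 2.000e+00]), np.float64(0.81), 2448)
top_s5.npz 1125
  plate z 0 20 5 [-9.   7.  10.2] x [-9.8 -8.3]
  plate z 20 40 3 [-10.8  -5.   31. ] x [-11.5 -10.3
[... 265 characters left out ...]
e [63. 68.]
  tilt fit (array([611.6,  19.5,  96.5,  12.8,  -0. ,  -3.8]), np.float64(0.94), 1125)
side_s5.npz 702
  plate z 0 20 56 [-10.4   7.2   9.7] x [-11.5  -9.4]
  plate z 20 40 17 [-12.    4.9  25. ] x [-12.8 -11.1]
  plate z 40 60 52 [-14.2   7.6  50.5] x [-15.4 -13.2]
  plate z 65 90 14 [-15.4   8.9  66.7] x [-16.4 -14.7]
  zmax 68.4
   back top [ 33.8  19.7 -18.6] yrange [-53.  67.]
   front top [-44.8  22.8 -58.6] yrange [-48.  67.]
  tilt fit (array([ 6.045e+02,  1.640e+01,  1.010e+02,  1.250e+01, -2.000e-01,
       -8.600e+00]), np.float64(1.1), 702)
rack [(array([656.8,  29.2,  70.5,  13.4]), np.float64(7.45), 696), (array([662. ,  30.7,  64.5,  12.6]), np.float64(0.69), 181)]
```

View pics/s5.png

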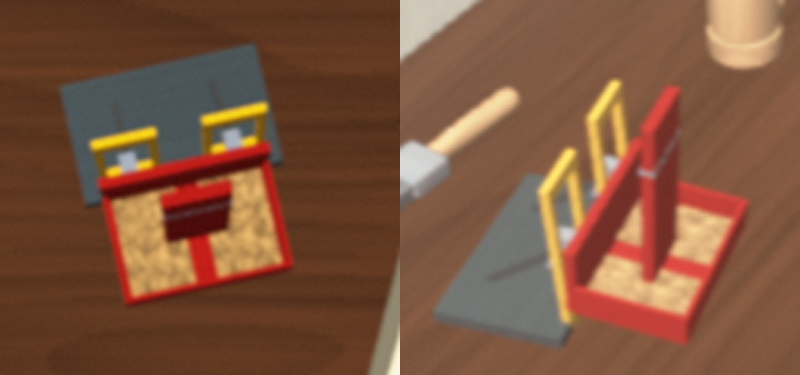

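Lean of the plate is about 5° (4.7° from the top camera, 5.4° from the side), and the hook point works out at z ≈ 65, so the hooks are down at the slot edge. The sag is roughly the hook clearance. But I released 0.8 mm above the pressed position, so I regrip, press home again and let go while pressed.

```bash
python3 rel.py 616 16.4 230 13.2
```

```text
t 14.05 tcp [ 502.  -134.3  328.6] xaxis [0.974 0.226 0.002] zaxis [ 0.002 -0.    -1.   ] w 35.31100920278703 F [-0.   0.9  0.4] M [-0.05 -0.09  0.01]
shift cm now-axes [ 14.49 -12.12   9.88] turn deg [ 0.03 -0.09 -0.16] shift in target axes [ 14.54 -12.07   9.86]
```

```bash
python3 -m inch '[{"tx":4.9,"ty":-4,"tz":0,"ax":0,"ay":0,"az":0,"jaw":0.57},{"tx":4.9,"ty":-4,"tz":0,"ax":0,"ay":0,"az":0,"jaw":0.57},{"tx":4.9,"ty":-4.1,"tz":0,"ax":0,"ay":0.1,"az":-0.1,"jaw":0.57},{"tx":0,"ty":0,"tz":5,"ax":0,"ay":0,"az":0,"jaw":0.57},{"tx":0,"ty":0,"tz":4.9,"ax":0,"ay":0,"az":0,"jaw":0.57},{"tx":0,"ty":0,"tz":0,"ax":0,"ay":0,"az":0,"jaw":0.57}]'; python3 rel.py 618 16.8 129.5 13.2
```

```text
t: 14.8
ee_pos: [613.8, 17.2, 225.1]
orientation: [-3.119, -0.366, 0.009]
ft_force: [-0.7, -1.2, 1.3]
width: 50.1
t 14.8 tcp [613.8  17.2 225.1] xaxis [ 0.973  0.232 -0.006] zaxis [-0.006  0.001 -1.   ] w 50.094046585341296 F [-0.7 -1.2  1.3] M [-0.09 -0.04  0.07]
shift cm now-axes [0.45 0.15 9.56] turn deg [-0.11  0.33  0.2 ] shift in target axes [0.4  0.13 9.56]
```

```bash
python3 -m inch '[{"tx":0.4,"ty":0.1,"tz":2,"ax":-0.1,"ay":0.3,"az":0.2,"jaw":0.57},{"tx":0,"ty":0,"tz":3,"ax":0,"ay":0,"az":0,"jaw":0.57},{"tx":0,"ty":0,"tz":3,"ax":0,"ay":0,"az":0,"jaw":0.57},{"tx":0,"ty":0,"tz":1.5,"ax":0,"ay":0,"az":0,"jaw":0.57},{"tx":0.25,"ty":0,"tz":0,"ax":0,"ay":0,"az":0,"jaw":0.4},{"tx":0,"ty":0,"tz":0,"ax":0,"ay":0,"az":0,"jaw":0.3},{"tx":0,"ty":0,"tz":0,"ax":0,"ay":0,"az":0,"jaw":0.2}]'; python3 rel.py 620.8 17.4 129 13.2
python3 -m inch '[{"tx":0,"ty":0,"tz":0,"ax":0,"ay":0,"az":0,"jaw":0.1},{"tx":0,"ty":0,"tz":0,"ax":0,"ay":0,"az":0,"jaw":0},{"tx":0,"ty":0,"tz":0,"ax":0,"ay":0,"az":0,"jaw":0},{"tx":0,"ty":0,"tz":0,"ax":0,"ay":0,"az":0,"jaw":0}]'; python3 rel.py 620.8 17.4 129 13.2
```

```text
t: 15.68
ee_pos: [623.5, 15.9, 135.0]
orientation: [3.12, 0.358, 0.013]
ft_force: [-3.2, 0.4, 1.9]
width: 23.4
t 15.675 tcp [623.5  15.9 135. ] xaxis [0.974 0.226 0.008] zaxis [ 0.008 -0.    -1.   ] w 23.37253343483954 F [-3.2  0.4  1.9] M [-0.1   0.3  -0.05]
shift cm now-axes [-0.23 -0.21  0.6 ] turn deg [ 0.12 -0.46 -0.12] shift in target axes [-0.23 -0.2   0.6 ]
t: 16.18
ee_pos: [621.4, 15.7, 133.8]
orientation: [3.12, 0.357, 0.006]
ft_force: [-6.4, -2.1, 3.2]
width: 9.8
t 16.175 tcp [621.4  15.7 133.8] xaxis [0.974 0.226 0.004] zaxis [ 0.004 -0.    -1.   ] w 9.765227564077776 F [-6.4 -2.1  3.2] M [-0.4   1.32 -0.16]
shift cm now-axes [-0.02 -0.18  0.48] turn deg [ 0.07 -0.2  -0.14] shift in target axes [-0.02 -0.18  0.48]
```

```bash
python3 -m inch '[{"tx":-0.2,"ty":0,"tz":0,"ax":0,"ay":-0.4,"az":0,"jaw":0},{"tx":0,"ty":0,"tz":0.2,"ax":0,"ay":0,"az":0,"jaw":0}]'; python3 -m inch '[{"tx":0,"ty":0,"tz":0.2,"ax":0,"ay":0,"az":0,"jaw":0}]'|grep -E "ee|for";python3 -m inch '[{"tx":0,"ty":0,"tz":0.2,"ax":0,"ay":0,"az":0,"jaw":0}]'|grep -E "ee|for"
```

```text
t: 16.42
ee_pos: [621.3, 15.4, 133.6]
orientation: [3.119, 0.357, 0.001]
ft_force: [-13.1, -1.7, 27.2]
width: 9.9
ee_pos: [621.3, 15.4, 133.5]
ft_force: [-20.0, -2.1, 43.9]
ee_pos: [621.3, 15.3, 133.2]
ft_force: [-23.9, -2.6, 48.8]
```

```bash
python3 -m inch '[{"tx":0,"ty":0,"tz":-0.3,"ax":0,"ay":0,"az":0,"jaw":0},{"tx":0,"ty":0,"tz":0,"ax":0,"ay":0,"az":0,"jaw":0.13},{"tx":0,"ty":0,"tz":0,"ax":0,"ay":0,"az":0,"jaw":0.2}]';python3 -m inch '[{"tx":-0.3,"ty":0,"tz":0,"ax":0,"ay":0,"az":0,"jaw":0.35},{"tx":-0.3,"ty":0,"tz":0,"ax":0,"ay":0,"az":0,"jaw":0.5},{"tx":0,"ty":0,"tz":0,"ax":0,"ay":0,"az":0,"jaw":0.5},{"tx":0,"ty":0,"tz":-2,"ax":0,"ay":0,"az":0,"jaw":0.5},{"tx":0,"ty":0,"tz":-5,"ax":0,"ay":0,"az":0,"jaw":0.5},{"tx":0,"ty":0,"tz":-6,"ax":0,"ay":0,"az":0,"jaw":0.5},{"tx":0,"ty":0,"tz":-5,"ax":0,"ay":0,"az":0,"jaw":0.5},{"tx":-4,"ty":4,"tz":0,"ax":0,"ay":0,"az":0,"jaw":0.5},{"tx":-4,"ty":4,"tz":0,"ax":0,"ay":0,"az":0,"jaw":0.5},{"tx":-4,"ty":4,"tz":0,"ax":0,"ay":0,"az":0,"jaw":0.5},{"tx":-4,"ty":4,"tz":0,"ax":0,"ay":0,"az":0,"jaw":0.5}]'
cat > m.py <<'E'
import sys;from icp import *
n=sys.argv[1]
for cam in("top","side"):
    im,d=viewer.get_image(cam); np.savez(f"{cam}_{n}.npz",im=im,W=pts(cam,d)); cv2.imwrite(f"pics/{cam}_{n}.png",im[...,::-1])
a=cv2.imread(f"pics/top_{n}.png");b=cv2.imread(f"pics/side_{n}.png")
cv2.imwrite(f"pics/{n}.png",np.hstack([cv2.resize(a[80:230,240:400],(400,375),interpolation=2),cv2.resize(b[160:280,180:308],(400,375),interpolation=2)]))
for f in(f"top_{n}.npz",f"side_{n}.npz"):
    c,z,yaw=(617,18),100,.23
    P=sel(f,"red",c,120); cc,s=np.cos(yaw),np.sin(yaw); q=(P-[c[0],c[1],z])@np.array([[cc,-s,0],[s,cc,0],[0,0,1]])
    pl=q[(np.abs(q[:,0])<24)&(np.abs(q[:,1])<30)&(q[:,2]>0)&(q[:,2]<62)]
    k=np.polyfit(pl[:,2],pl[:,0],1); print(f,len(pl),"lean deg",np.degrees(np.arctan(k[0])).round(1))
    for lo,hi in((0,20),(20,40),(40,60),(65,90)):
        k=q[(np.abs(q[:,0])<24)&(np.abs(q[:,1])<30)&(q[:,2]>lo)&(q[:,2]<hi)]; print("  plate z",lo,hi,len(k),k.mean(0).round(1) if len(k) else "")
    for nm,k in (("back",q[(q[:,0]>28)&(q[:,2]<-5)&(q[:,2]>-35)]),("front",q[(q[:,0]<-35)&(q[:,2]<-20)]),("sideL",q[(q[:,1]>55)&(np.abs(q[:,0])<35)&(q[:,2]<-30)])):
        if len(k)>5: t=k[k[:,2]>np.percentile(k[:,2],90)]; print("  ",nm,"top",t.mean(0).round(1))
E
python3 m.py s6
```

```text
t: 17.05
ee_pos: [621.7, 15.6, 130.8]
orientation: [3.119, 0.357, 0.002]
ft_force: [-1.6, -0.6, 0.2]
width: 16.5
t: 18.42
ee_pos: [494.8, -179.0, 312.8]
orientation: [3.118, 0.358, 0.004]
ft_force: [0.3, -0.2, 0.2]
width: 44.3
top_s6.npz 39 lean deg -5.2
  plate z 0 20 3 [-9.1 10.  14. ]
  plate z 20 40 5 [-11.   -9.8  33.8]
  plate z 40 60 28 [-12.9   2.1  55.6]
  plate z 65 90 148 [-10.6   2.5  68.8]
   back top [ 38.3  11.  -15.8]
   front top [-40.9  -4.8 -56.4]
   sideL top [ 23.2  65.7 -50.6]
side_s6.npz 137 lean deg -5.1
  plate z 0 20 56 [-10.6   6.7   9.7]
  plate z 20 40 18 [-12.2  10.   25.3]
  plate z 40 60 55 [-14.2   7.5  50. ]
  plate z 65 90 12 [-15.6   6.3  67.2]
   back top [ 33.8  11.3 -18.6]
   front top [-44.8   7.9 -59. ]
```

View pics/s6.png

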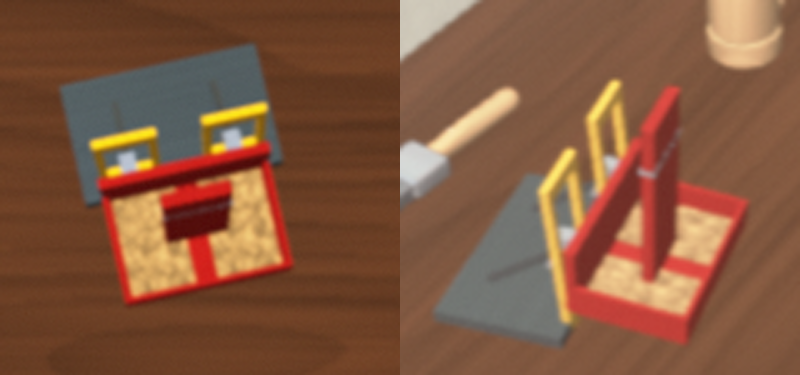

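The second press reached the same hard stop (48.8 N), and the tray settled into the same rest pose. Both hooks sit evenly in their slots, and the remaining lean is about what the hook clearance allows. The gripper is well clear, so I hand in.

```bash
python3 -c "
from h import *
print(ctrl.close_job(), get_obs()['t'])"
```

```text
the job is handed in; nothing more can be done
the job is handed in; nothing more can be done
```

The middle-sized red tray is hanging on the larger yellow rack, with both hooks through the slots and pushed down to a hard stop. However, it leans about 5° forward rather than hanging quite level. I handed the job in after about 18.5 s of robot time. The gripper was clear of everything, and the arm never touched the blue tray.

**Fully home:** I pressed down twice, to 47 N and 49 N at the wrist, and it met a rigid stop both times. From the images the hooks point sits at about 65 mm, level with the slots' lower edge. That height is only good to about 1.5 mm.

**Not quite level:** both cameras show the front drooping about 5°, with no sideways tilt. I gripped the tray again, pressed it home and released it a second time, and it settled in the same pose. The slack between hook and plate (3 mm over 40 mm) would explain about 4.3° of that, so I take the sag as mostly built into the fit. The remaining degree is unexplained, though it is within what I can measure.

**Check that disagreed:** one model fit read the tray about 4 mm too high while it was gripped. The same offset showed before contact, and the wall-top heights did not support it, so I treated it as a fitting error.

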